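Open both leaves of the green biscuit cupboard

ROBOT

A 6-joint arm with a two-finger parallel gripper is mounted at the origin on the work surface. World frame = base frame: x ahead of the robot, y to its left, z up, the work surface at z = 0. Lengths are in m, angles in rad, forces in N, time in s.
With the tool pointing down it reaches from about 0.35 to 0.975 m from the base axis. Payload 17.4 kg.
Tool frame: the origin (TCP) lies at the very end of the fingers, on their centre line; the grasp point (between the pads) lies 19 mm behind it (grip_point_offset is the z of the grasp point in the tool frame, in m); z points along the fingers, y is the direction in which the jaws open and shut (so a half turn about z gives the same grasp; the last joint's range is limited). The gripper opens to 85 mm and grips with 20 to 120 N. Pads are 22 mm wide; open, the fingers measure 114 mm over their backs; the gripper's body (76 mm by 85 mm) begins 54 mm behind the grasp point. The pads swing forward as they close: fully open they stand 13 mm farther back than shut.
Start: joints at [-1.308, 0.116, 1.442, -0, 1.584, -0.038], TCP at [0.2, -0.645, 0.231] pointing down, gripper open.
Joint ranges: [-2.83, 2.83], [-0.83, 2.19], [0.07, 2.5], [-1.14, 4.28], [0.01, 3], [-2.97, 2.97]. Speed limits (rad/s): [1.89, 1.89, 2.22, 3.14, 3.14, 3.14].

INTERFACE

Orientations are given as a rotation vector (axis times angle).
In Python, from cell import observe, read_camera, close_job, outline_of, grip_point_offset gives the robot as it stands.
- The arm moves only by the tool play_rows, never from a script. Its argument "series" is a list of rows, each a list of 7 numbers: the turn, a rotation vector about the tool's x, y, z in rad, then the shift along the tool's x, y, z in cm, then the finger opening in cm, from 0 to 8.54. In form: [[rx, ry, rz, x, y, z, grip], ...]. A call has 1 to 5 rows; each row shifts and turns the pose as measured when the row begins, along the tool's axes as they then stand; what a row does not reach is not made up. A row lasts 1/8 s, in which the tool goes at most 62.5 mm and 10.7 degrees, less where a joint would pass 70% of its speed; a pose out of reach is approached as far as the arm can. A call with a gripper value outside its range is refused whole. The fingers move at their own pace and stop on an object; "squeeze" is the grip in N (left out, the last holds). Time passes only in rows, so rows that do not move let the fingers close. It gives the time, the measured TCP pose, the force and the opening at its end, in the units of the state.
- observe(): the state, without advancing time (a new reading comes with each control period).
- read_camera(name): name is "scene" or "top"; returns a dict with "img" (480x640x3 uint8, red, green, blue), "mtx" (3x3 intrinsics, pixels), "D" ([k1, k2, p1, p2, k3] as OpenCV has them; the pictures are not rectified), "T" (4x4, takes a point from camera to world coordinates). Camera axes: x right, y up, looking along -z (the intrinsics and any distortion apply to the point x, -y, -z); pixel columns grow to the right and rows downward; lengths in m; the calibration is good to about 2 mm. A picture is of the moment at which its call begins. There is no depth.
- close_job(): hands the job in, once; it reports no verdict.
Trained networks look in the newest picture that a camera, given by its name, has taken for a name from the list of things; names that differ only in an ending like _2 or _b are one class to them, and where a whole thing is asked for, a point or a joint stands for the part that bears it (a point fixed in the world has none). Each returns a list of dicts, best first, with "confidence" (0 to 1); they miss things now and then, are a little off and sometimes report something else, mostly with a low value. They report only what shows in the picture. A call takes as long as a camera call.
- outline_of(query, camera): "region" (480x640 bool, what is visible of it) and "rect" ([centre column, centre row, width, height] in pixels, round what is visible of it).
The state is a dict: "time_s": time; "q": joint angles; "dq": joint speeds; "effort": joint torques, N m; "eef_pos": TCP position; "tcp_rot": TCP orientation; "contact_force": force on the tool from outside, world axes, zero at the start; "ft_torque": the same for the moment, N m; "finger_gap": finger opening in m.
Only numpy, scipy, OpenCV 4.12 (cv2) and the standard library are available. Lean on these libraries where they do the work, as an engineer would, in place of code of your own. Each camera call takes 0.05 s, during which the arm holds its last target.

TASK

Open the green biscuit cupboard wide so that it can be loaded from the drying racks: lift the red drop bolt on its right leaf and swing that leaf wide open, then swing open the left leaf that it overlapped, also wide. Wide means standing about square to the front, and both leaves must stay that way. Leave the blue cupboard shut.

Things in the scene. Friction and masses are not known exactly. Their poses are not given: they have to be found in the camera images.
- green: Green display cupboard, fixed, 200 deep (x) x 280 wide (y) x 200 mm high; origin: centre of its underside, on the table. Its x points to its back, y to the left as the robot faces its doors. Two glass leaves 139 mm wide, 15 thick, hinged upright at (-107.5, -140) right and (-107.5, +140) left (mm), open outward to -x. Its blue twin may stand on either side of it.
- green_right_grip (a point): Red upright round grip, 14 mm diameter, of the drop bolt on the right leaf (-y side). The point is on its axis, 20 mm below its top, 205 mm above the table with the bolt down, 98 mm along the leaf from the hinge axis and 48 mm in front of the leaf's face; the black grip is 84 mm away. Clear to grasp from 145 mm above the table upwards. Rises with the bolt and swings with the leaf.
- green_left_grip (a point): Black upright round grip, 14 mm diameter, fixed to the left leaf (+y side). The point is on its axis, 20 mm below its top, 205 mm above the table, 98 mm along the leaf from its hinge axis and 48 mm in front of the leaf's face. Clear to grasp from 145 mm above the table upwards. Swings with the leaf, does not lift.
- green_bolt (a joint): Drop bolt of the right leaf, m: 0 = down (start), 0.035 = fully up. Down, its foot stands 16 mm deep behind a keeper at the cupboard's foot and locks the leaf. Lift the red grip 20 mm or more (25 is ample) and keep it up while the leaf starts to swing; past 0.3 rad it may drop. Takes about 1.5 N to lift; falls when let go.
- green_right (a joint): Swing of the right leaf, rad: 0 = shut (start), 1.57 = square to the front, 1.65 = stop. Opens towards the robot, anticlockwise seen from above. An aluminium strip on its meeting edge laps 18 mm over the front of the left leaf, so it must open first. Stays where it is left (hinge drag under 1 N at the grip).
- green_left (a joint): Swing of the left leaf, rad: 0 = shut (start), 1.57 = square to the front, 1.65 = stop. Opens towards the robot, clockwise seen from above. Blocked by the strip while the right leaf is shut. Stays where it is left (hinge drag under 1 N at the grip).
- blue_right_grip (a point): Red grip on the right leaf of the blue cupboard, a bystander of the same make and size with blue top and leaves, standing beside the green one. The point is on the grip's axis, 20 mm below its top. To be left shut.
- blue_left_grip (a point): Black grip on the left leaf of the blue cupboard. The point is on the grip's axis, 20 mm below its top. To be left shut.

How it is judged:
By the outcome, as a careful person would: the job done as asked, in the order asked, and still so for the second after the job is handed in, with the robot touching nothing.
It also fails if it takes over 51 s, if anything falls off the work surface, if the arm or the gripper's body presses on something with over 40 N, if the wrist force passes 120 N, or if a joint passes its speed limit or range.

## Working session

There is one attempt and no reset: what is moved stays moved. The work goes in short steps, Python scripts to look and compute and a tool call to move; the robot and the scene stay as the last step left them, time stands still between calls to the robot, and variables do not carry over. Pictures are saved under pics/ and viewed, and the job is handed in when it is done.

Besides the shell and the picture viewer there is one more tool, called after "Request:" as name(argument=value, ...) on one line, values as JSON. play_rows: Moves the arm, as the interface text tells. Its arguments: {"type":"object","properties":{"series":{"type":"array"},"squeeze":{"type":"number"}},"required":["series"]}

```bash
ls; mkdir -p pics; python3 - <<'E'
from cell import *
import cv2,numpy as np
print(observe())
print(grip_point_offset)
for n in ["scene","top"]:
    c=read_camera(n)
    np.savez(f"{n}.npz",**c)
    im=cv2.cvtColor(c["img"],cv2.COLOR_RGB2BGR)
    print(n,c["mtx"].tolist(),np.round(c["D"],4),np.round(c["T"],3).tolist())
    for q in ["green","green_right_grip","green_left_grip","blue_right_grip","blue_left_grip"]:
        for o in outline_of(q,n)[:2]:
            print(n,q,round(o["confidence"],2),np.round(o["rect"],1))
    cv2.imwrite(f"pics/{n}0.png",im)
E
```

```text
pics
{'time_s': 0.0, 'q': array([-1.30781002e+00,  1.16484307e-01,  1.44230284e+00,  1.53839221e-05,
        1.58402429e+00, -3.77904995e-02]), 'dq': array([ 0.00021088, -0.00037342,  0.00152567, -0.0023731 , -0.00010924,
        0.00033505]), 'effort': array([-7.49143674e-04, -7.31994438e+01, -6.32494783e+01, -9.69268262e-05,
        6.25216984e-03,  6.01889406e-05]), 'eef_pos': array([ 0.19992389, -0.64449222,  0.23053998]), 'tcp_rot': array([-3.10493422e+00, -4.70498800e-01,  1.91025032e-04]), 'contact_force': array([ 0.18005972, -0.57034807, -0.63420857]), 'ft_torque': array([ 0.00233958, -0.0466373 , -0.02317108]), 'finger_gap': 0.08541370896032618}
-0.0187
scene [[566.9855186146358, 0.0, 319.3697122888845], [0.0, 566.9855186146358, 233.052716094861], [0.0, 0.0, 1.0]] [-0.1494  0.      0.      0.      0.    ] [[-0.006, 0.942, -0.336, 0.301], [-1.0, -0.008, -0.004, -0.023], [-0.007, 0.336, 0.942, 1.128], [0.0, 0.0, 0.0, 1.0]]
scene green 0.87 [202.7 214.7 168.  159.6]
scene green_left_grip 0.77 [162.6 267.6  83.9  53.2]
scene green_left_grip 0.33 [203.4 214.6 169.9 156.5]
scene blue_right_grip 0.57 [436.9 278.1  28.1  25.7]
scene blue_left_grip 0.63 [375.  265.6  82.6  46.6]
top [[461.6462546273606, 0.0, 323.51784874654385], [0.0, 461.6462546273606, 234.0594696344749], [0.0, 0.0, 1.0]] [-0.0439  0.      0.      0.      0.    ] [[0.007, 0.995, -0.098, 0.549], [-1.0, 0.007, 0.001, -0.03], [0.002, 0.098, 0.995, 1.017], [0.0, 0.0, 0.0, 1.0]]
top green 0.89 [199.8 202.6 175.1 158.8]
top green_right_grip 0.51 [229.8 264.   21.1  22.7]
top green_left_grip 0.63 [160.9 261.4  77.7  39.7]
top blue_right_grip 0.69 [227.6 264.2  14.1  25.1]
top blue_right_grip 0.51 [430.1 270.7  18.8  27.4]
top blue_left_grip 0.71 [371.2 259.   84.   42.2]
```

View pics/scene0.png

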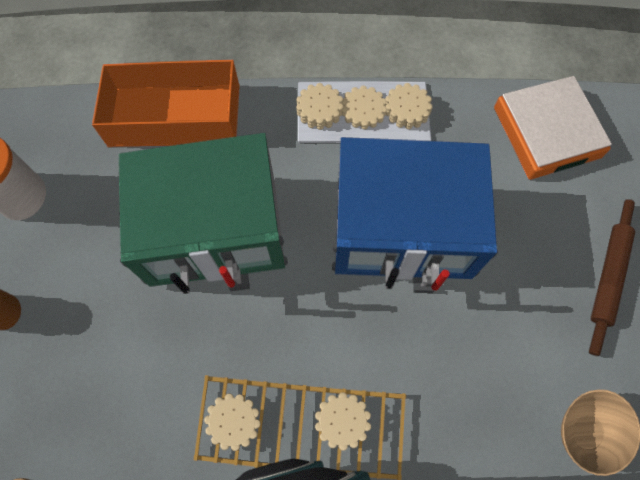

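View pics/top0.png

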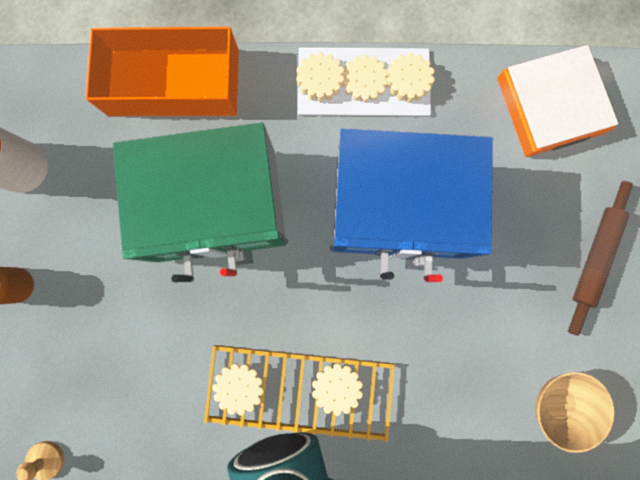

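The images show the green cupboard on the left (+y side), with its red grip near top-camera (229,271) and black grip near (181,278). The blue twin is to its right. Next I'll zoom in for precise corners.

```bash
cat > h.py <<'E'
import numpy as np,cv2
def ray(c,u,v):
    p=cv2.undistortPoints(np.array([[[u,v]]],float),c["mtx"],c["D"])[0,0]
    d=c["T"][:3,:3]@np.array([p[0],-p[1],-1]);return c["T"][:3,3],d
def atz(c,u,v,z):
    o,d=ray(c,u,v);return o+d*(z-o[2])/d[2]
def proj(c,P):
    P=np.atleast_2d(P).astype(float);T=c["T"]
    q=(P-T[:3,3])@T[:3,:3]; q=q*[1,-1,-1]
    return cv2.projectPoints(q,np.zeros(3),np.zeros(3),c["mtx"],c["D"])[0][:,0]
E
python3 - <<'E'
import cv2
t=cv2.imread("pics/top0.png")[110:300,100:300]; s=cv2.imread("pics/scene0.png")[120:310,105:305]
cv2.imwrite("pics/zt.png",cv2.resize(t,None,fx=4,fy=3.1,interpolation=cv2.INTER_CUBIC) if 0 else cv2.resize(t,(632,600),interpolation=cv2.INTER_CUBIC))
cv2.imwrite("pics/zs.png",cv2.resize(s,(632,600),interpolation=cv2.INTER_CUBIC))
E
```

```text
(no output)
```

View pics/zt.png

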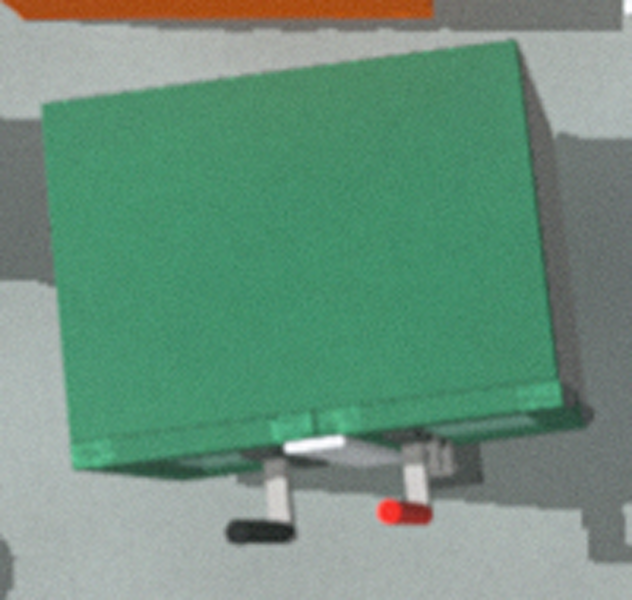

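View pics/zs.png

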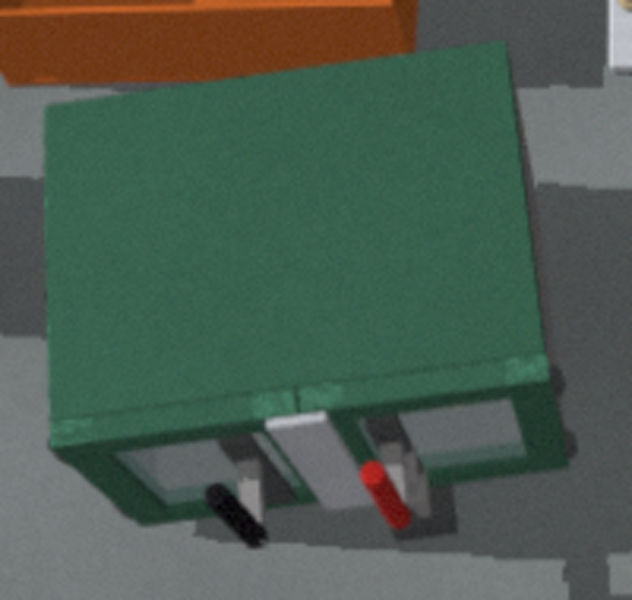

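```bash
cat > fit.py <<'E'
from h import *
from scipy.optimize import least_squares
C={n:dict(np.load(n+".npz")) for n in["top","scene"]}
k=3.159
L=np.array([[.1,.14,.2],[.1,-.14,.2],[-.163,.042,.225],[-.163,-.042,.225]])
O={"top":(np.array([[43,104],[516,40],[237,532],[387,511]])/k+[100,110]),
"scene":(np.array([[45,106],[505,42],[215,493],[373,470]])/k+[105,120])}
def W(p):
    c,s=np.cos(p[2]),np.sin(p[2]);return L@np.array([[c,-s,0],[s,c,0],[0,0,1]]).T+[p[0],p[1],0]
r=least_squares(lambda p:np.concatenate([(proj(C[n],W(p))-O[n]).ravel() for n in C]),[.6,.2,0])
print(r.x,np.round(r.fun.reshape(2,4,2),1).tolist())
for n in C:
    for (u,v),l in zip(O[n],L): print(n,np.round(atz(C[n],u,v,l[2]),4))
print(np.round(W(r.x),4)); np.save("pose.npy",r.x)
E
python3 fit.py
```

```text
[0.71523188 0.20500118 0.13646138] [[[-1.5, -0.6], [0.1, -0.4], [-0.8, 0.2], [0.1, 0.6]], [[-0.3, -0.6], [1.1, -1.2], [0.8, 0.6], [0.4, 1.1]]]
top [0.7941 0.3545 0.2   ]
top [0.8327 0.0801 0.2   ]
top [0.5484 0.223  0.225 ]
top [0.5604 0.1415 0.225 ]
scene [0.7939 0.3565 0.2   ]
scene [0.8308 0.0819 0.2   ]
scene [0.549  0.2258 0.225 ]
scene [0.5613 0.1419 0.225 ]
[[0.7953 0.3573 0.2   ]
 [0.8333 0.0799 0.2   ]
 [0.548  0.2244 0.225 ]
 [0.5595 0.1412 0.225 ]]
```

```bash
cat > to.py <<'E'
from cell import observe
import numpy as np
from scipy.spatial.transform import Rotation as R
def to(x,y,z,yaw=None,show=True):
    o=observe();M=R.from_rotvec(o["tcp_rot"])
    d=np.array([x,y,z])-o["eef_pos"]; 
    r=None
    cur=np.arctan2(M.as_matrix()[1,1],M.as_matrix()[0,1])
    if yaw is None: yaw=cur
    # target: z down, y at yaw
    ty=np.array([np.cos(yaw),np.sin(yaw),0]);tz=np.array([0,0,-1.]);tx=np.cross(ty,tz)
    Mt=R.from_matrix(np.c_[tx,ty,tz])
    r=(M.inv()*Mt).as_rotvec()
    print("t",round(o["time_s"],2),"pos",np.round(o["eef_pos"],4),"yaw",round(cur,3),"F",np.round(o["contact_force"],1),"gap",round(o["finger_gap"],4),"q6",round(o["q"][5],2))
    print(" shift cm",np.round(M.inv().apply(d)*100,2),"turn",np.round(r,3))
E
python3 - <<'E'
from h import *
from to import to
c=dict(np.load("top.npz"))
for u,v,z in [(385,276,.225),(428,279,.225),(341,129,.2),(492,138,.2),(215,347,0.02),(395,365,.02),(491,250,.2),(335,240,.2)]: print(u,v,np.round(atz(c,u,v,z),3))
p=np.load("pose.npy");cs,s=np.cos(p[2]),np.sin(p[2]);A=np.array([[cs,-s],[s,cs]])
for l in [(-.1075,-.14),(-.1075,.14),(-.2465,-.14),(-.2465,.14),(-.2055,-.1955),(-.2055,.1955)]: print(l,np.round(A@l+p[:2],4))
to(.5605,.1413,.30,-1.434)
E
```

```text
385 276 [ 0.555 -0.137  0.225]
428 279 [ 0.55  -0.211  0.225]
341 129 [ 0.822 -0.062  0.2  ]
492 138 [ 0.808 -0.338  0.2  ]
215 347 [0.404 0.198 0.02 ]
395 365 [ 0.369 -0.185  0.02 ]
491 250 [ 0.602 -0.33   0.2  ]
335 240 [ 0.618 -0.052  0.2  ]
(-0.1075, -0.14) [0.6278 0.0517]
(-0.1075, 0.14) [0.5897 0.3291]
(-0.2465, -0.14) [0.4901 0.0328]
(-0.2465, 0.14) [0.452  0.3102]
(-0.2055, -0.1955) [ 0.5382 -0.0166]
(-0.2055, 0.1955) [0.485  0.3707]
t 0.6 pos [ 0.2    -0.6447  0.2313] yaw -1.27 F [ 0.3  0.4 -1.1] gap 0.0857 q6 -0.04
 shift cm [ 57.72 -64.39  -6.87] turn [-0.    -0.     0.164]
```

Request:
play_rows(series=[[0, 0, 0.164, 0, 0, -5, 7], [0, 0, 0, 2, -2, -2, 6], [0, 0, 0, 3, -4, 0, 6], [0, 0, 0, 3, -4.5, 0, 6], [0, 0, 0, 3, -4.5, 0, 6]])

```text
time_s: 1.23
eef_pos: [0.2907, -0.4775, 0.3014]
tcp_rot: [-3.131, -0.206, 0.0]
contact_force: [0.4, -0.3, 0.6]
finger_gap: 0.0599
```

```bash
python3 -c "
from to import to
to(.5605,.1413,.30,-1.434)"
```

```text
t 1.23 pos [ 0.2907 -0.4775  0.3014] yaw -1.439 F [ 0.4 -0.3  0.6] gap 0.0599 q6 0.37
 shift cm [ 34.87 -57.8    0.33] turn [-0.003  0.    -0.005]
```

Request:
play_rows(series=[[0, 0, 0, 3.1, -5.2, 0, 6], [0, 0, 0, 3.1, -5.2, 0, 6], [0, 0, 0, 3.1, -5.2, 0, 6], [0, 0, 0, 3.1, -5.2, 0, 6], [0, 0, 0, 3.1, -5.2, 0, 6]])

```text
time_s: 1.85
eef_pos: [0.4105, -0.1887, 0.3009]
tcp_rot: [-3.13, -0.215, -0.001]
contact_force: [0.0, -0.4, 0.4]
finger_gap: 0.0599
```

Request:
play_rows(series=[[0, 0, 0, 3.1, -5.2, 0, 6], [0, 0, 0, 3.1, -5.2, 0, 6], [0, 0, 0, 3.1, -5.2, 0, 6], [0, 0, 0, 3.1, -5.2, 0, 6], [0, 0, 0, 1.5, -2.6, 0, 6]])

```text
time_s: 2.48
eef_pos: [0.5148, 0.0744, 0.3012]
tcp_rot: [-3.129, -0.23, -0.003]
contact_force: [-0.7, 0.1, 0.4]
finger_gap: 0.0599
```

```bash
python3 -c "
from to import to
to(.5605,.1413,.30,-1.434)"
```

```text
t 2.48 pos [0.5148 0.0744 0.3012] yaw -1.424 F [-0.7  0.1  0.4] gap 0.0599 q6 1.52
 shift cm [ 5.5  -5.95  0.16] turn [-0.004 -0.002  0.01 ]
```

Request:
play_rows(series=[[0, 0, 0.01, 2.9, -3.1, 0, 6], [0, 0, 0, 2.6, -2.8, 0, 6], [0, 0, 0, 0, 0, 0, 6]])

```text
time_s: 2.85
eef_pos: [0.5606, 0.1466, 0.3003]
tcp_rot: [-3.129, -0.226, -0.001]
contact_force: [0.1, -1.1, -0.1]
finger_gap: 0.06
```

```bash
python3 -c "
from to import to
to(.5605,.1413,.186,-1.434)"
```

```text
t 2.85 pos [0.5606 0.1466 0.3003] yaw -1.427 F [ 0.1 -1.1 -0.1] gap 0.06 q6 1.64
 shift cm [-0.09  0.57 11.43] turn [-0.004 -0.001  0.007]
```

Request:
play_rows(series=[[0, 0, 0, 0, 0.5, 3, 6], [0, 0, 0, 0, 0, 3, 6], [0, 0, 0, 0, 0, 3, 6], [0, 0, 0, 0, 0, 2, 6], [0, 0, 0, 0, 0, 0, 6]])

```text
time_s: 3.48
eef_pos: [0.5587, 0.1417, 0.1874]
tcp_rot: [-3.129, -0.233, -0.001]
contact_force: [-0.3, -0.1, 0.5]
finger_gap: 0.06
```

```bash
python3 - <<'E'
from to import to
to(.5605,.1413,.186,-1.434)
from cell import *
import cv2,numpy as np
ims=[]
for n in ["top","scene"]:
    c=read_camera(n); im=cv2.cvtColor(c["img"],cv2.COLOR_RGB2BGR)[130:330,100:300]
    ims.append(cv2.resize(im,(400,400),interpolation=cv2.INTER_CUBIC))
cv2.imwrite("pics/g1.png",np.hstack(ims))
E
```

```text
t 3.48 pos [0.5587 0.1417 0.1874] yaw -1.422 F [-0.3 -0.1  0.5] gap 0.06 q6 1.62
 shift cm [0.17 0.07 0.14] turn [-0.004 -0.001  0.012]
```

View pics/g1.png

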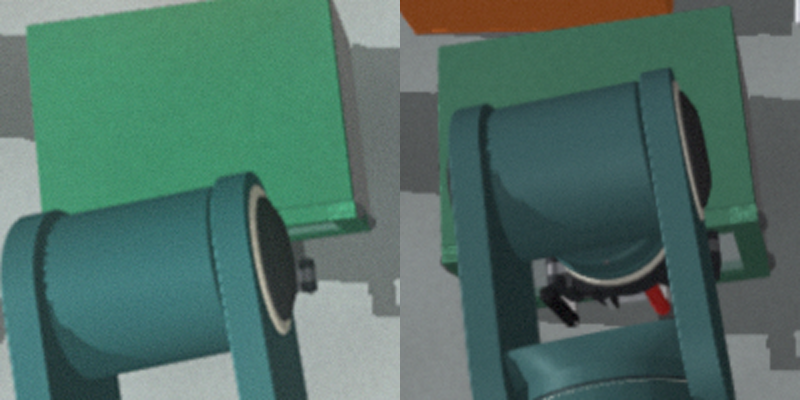

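The red grip sits under the gripper and the black grip is clear outside it, at scene crop (560,300). Now I'll close the fingers.

Request:
play_rows(series=[[0, 0, 0, 0.15, 0, 0.1, 1], [0, 0, 0, 0, 0, 0, 0.8], [0, 0, 0, 0, 0, 0, 0.8], [0, 0, 0, 0, 0, 0, 0.8], [0, 0, 0, 0, 0, 0, 0.8]], squeeze=40)

```text
time_s: 4.2
eef_pos: [0.5617, 0.1427, 0.1912]
tcp_rot: [-3.128, -0.234, -0.01]
contact_force: [-1.2, 0.3, -1.1]
finger_gap: 0.0127
```

Request:
play_rows(series=[[0, 0, 0, 0, 0, -1, 0.8], [0, 0, 0, 0, 0, -1, 0.8], [0, 0, 0, 0, 0, -0.7, 0.8], [0, 0, 0, 0, 0, 0, 0.8]], squeeze=50)

```text
time_s: 4.7
eef_pos: [0.5617, 0.1427, 0.2208]
tcp_rot: [-3.127, -0.234, -0.011]
contact_force: [-0.8, 2.5, -1.5]
finger_gap: 0.0125
```

```bash
python3 - <<'E'
from to import to
to(.5605,.1413,.186,-1.434)
from cell import *
import cv2,numpy as np
ims=[]
for n in ["top","scene"]:
    c=read_camera(n); im=cv2.cvtColor(c["img"],cv2.COLOR_RGB2BGR)[130:330,100:300]
    ims.append(cv2.resize(im,(400,400),interpolation=cv2.INTER_CUBIC))
cv2.imwrite("pics/g2.png",np.hstack(ims))
E
```

```text
t 4.7 pos [0.5617 0.1427 0.2208] yaw -1.421 F [-0.8  2.5 -1.5] gap 0.0125 q6 1.62
 shift cm [-0.16  0.13  3.48] turn [-0.005 -0.007  0.012]
```

View pics/g2.png

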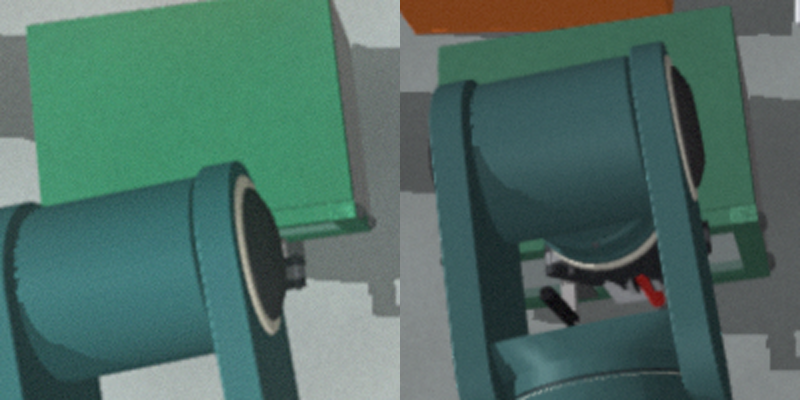

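Request:
play_rows(series=[[0, 0, -0.1, -0.97, 0.57, 0, 0.8], [0, 0, -0.1, -0.97, 0.57, 0, 0.8]])

```text
time_s: 5.05
eef_pos: [0.545, 0.1273, 0.2191]
tcp_rot: [-3.088, -0.553, -0.011]
contact_force: [3.4, -2.2, 0.3]
finger_gap: 0.0129
```

```bash
cat > arc.py <<'E'
import numpy as np,sys
from cell import observe
from to import to
from scipy.spatial.transform import Rotation as R
pose=np.load("pose.npy")
def arc(side,th_list,off=0.,yaw0=None,spin=1.0):
    o=observe(); sg=-1 if side=="right" else 1
    A=np.array([[np.cos(pose[2]),-np.sin(pose[2])],[np.sin(pose[2]),np.cos(pose[2])]])
    h=A@[-.1075,sg*.14]+pose[:2]
    r0=A@[-.0555,-sg*.098]
    d=o["eef_pos"][:2]-h
    th=np.arctan2(d[1],d[0])-np.arctan2(r0[1],r0[0]); th=-sg*((th+np.pi)%(2*np.pi)-np.pi)
    print("leaf angle",round(th,3),"radius",round(np.hypot(*d),4),"(112.6)")
    for t in th_list:
        a=-sg*t;p=h+np.array([[np.cos(a),-np.sin(a)],[np.sin(a),np.cos(a)]])@r0
        print("target",t);to(p[0],p[1],o["eef_pos"][2],None if yaw0 is None else yaw0+spin*a)
E
python3 -c "
from arc import *
arc('right',[.4,1.57],yaw0=-1.434)"
```

```text
leaf angle 0.179 radius 0.1121 (112.6)
target 0.4
t 5.05 pos [0.545  0.1273 0.2191] yaw -1.216 F [ 3.4 -2.2  0.3] gap 0.0129 q6 1.4
 shift cm [-2.09  1.33 -0.02] turn [-0.002 -0.008 -0.182]
target 1.57
t 5.05 pos [0.545  0.1273 0.2191] yaw -1.216 F [ 3.4 -2.2  0.3] gap 0.0129 q6 1.4
 shift cm [-5.63 13.26 -0.08] turn [ 0.003 -0.008 -1.352]
```

Request:
play_rows(series=[[0, 0, -0.14, -1.4, 0.88, 0, 0.8], [0, 0, -0.14, -1.4, 0.88, 0, 0.8], [0, 0, -0.14, -1.4, 0.88, 0, 0.8], [0, 0, -0.14, -1.4, 0.88, 0, 0.8]])

```text
time_s: 5.55
eef_pos: [0.5179, 0.0665, 0.2181]
tcp_rot: [2.805, 1.413, 0.019]
contact_force: [12.7, 2.7, -1.7]
finger_gap: 0.0126
```

```bash
python3 -c "
from arc import *
arc('right',[1,1.57],yaw0=-1.434)"
```

```text
leaf angle 0.785 radius 0.1109 (112.6)
target 1
t 5.55 pos [0.5179 0.0665 0.2181] yaw -0.637 F [12.7  2.7 -1.7] gap 0.0126 q6 0.71
 shift cm [-2.06  1.24 -0.01] turn [ 0.007 -0.01  -0.203]
target 1.57
t 5.55 pos [0.5179 0.0665 0.2181] yaw -0.637 F [12.7  2.7 -1.7] gap 0.0126 q6 0.71
 shift cm [-5.46  6.58 -0.02] turn [ 0.01  -0.008 -0.773]
```

Request:
play_rows(series=[[0, 0, -0.14, -1.35, 0.97, 0, 0.8], [0, 0, -0.14, -1.37, 0.93, 0, 0.8], [0, 0, -0.14, -1.37, 0.93, 0, 0.8]])

```text
time_s: 5.92
eef_pos: [0.5234, 0.0165, 0.2174]
tcp_rot: [2.432, 1.985, 0.021]
contact_force: [6.5, 6.4, -1.2]
finger_gap: 0.0126
```

```bash
python3 -c "
from arc import *
arc('right',[1.57],yaw0=-1.434)"
```

```text
leaf angle 1.244 radius 0.1101 (112.6)
target 1.57
t 5.92 pos [0.5234 0.0165 0.2174] yaw -0.202 F [ 6.5  6.4 -1.2] gap 0.0126 q6 0.18
 shift cm [-2.95  2.11 -0.01] turn [ 0.011 -0.007 -0.338]
```

Request:
play_rows(series=[[0, 0, -0.14, -1.33, 0.98, 0, 0.8], [0, 0, -0.14, -1.33, 0.98, 0, 0.8], [0, 0, 0, 0, 0, 0, 0.8]])

```text
time_s: 6.3
eef_pos: [0.5391, -0.0131, 0.2161]
tcp_rot: [2.122, 2.316, 0.02]
contact_force: [1.0, 5.1, -0.4]
finger_gap: 0.0125
```

```bash
python3 -c "
from arc import *
arc('right',[1.57],yaw0=-1.434)"
```

```text
leaf angle 1.55 radius 0.1098 (112.6)
target 1.57
t 6.3 pos [ 0.5391 -0.0131  0.2161] yaw 0.087 F [ 1.   5.1 -0.4] gap 0.0125 q6 -0.16
 shift cm [-0.34 -0.12 -0.  ] turn [ 0.01  -0.008 -0.049]
```

Request:
play_rows(series=[[0, 0, -0.03, -0.25, 0.1, 1.2, 0.8], [0, 0, 0, 0, 0, 1.1, 0.8], [0, 0, 0, 0, 0, 0, 4], [0, 0, 0, 0, 0, 0, 4], [0, 0, 0, 0, 0, 0, 4]])

```text
time_s: 6.92
eef_pos: [0.5399, -0.0145, 0.1915]
tcp_rot: [2.093, 2.341, 0.019]
contact_force: [-0.3, 0.5, -0.0]
finger_gap: 0.0401
```

```bash
python3 -c "
from arc import *
arc('right',[1.57],yaw0=-1.434)"
```

```text
leaf angle 1.564 radius 0.11 (112.6)
target 1.57
t 6.92 pos [ 0.5399 -0.0145  0.1915] yaw 0.111 F [-0.3  0.5 -0. ] gap 0.0401 q6 -0.19
 shift cm [-0.19 -0.19 -0.  ] turn [ 0.01  -0.007 -0.025]
```

Released cleanly. I'll raise the arm, then look.

Request:
play_rows(series=[[0, 0, 0, 0, 0, -3, 4], [0, 0, 0, 0, 0, -4, 4], [0, 0, 0, 0, 0, -4, 5], [0, 0, -0.18, -4, 0, 0, 6], [0, 0, -0.18, -4, 0, 0, 6]])

```text
time_s: 7.55
eef_pos: [0.5549, -0.0936, 0.307]
tcp_rot: [1.625, 2.68, 0.019]
contact_force: [0.4, 0.9, -0.1]
finger_gap: 0.0601
```

Request:
play_rows(series=[[0, 0, -0.18, 0, 0, 0, 6], [0, 0, -0.18, 0, 0, 0, 6], [0, 0, -0.18, 0, 0, 0, 6], [0, 0, -0.18, 0, 0, 0, 6], [0, 0, -0.18, 0, 0, 0, 6]])

```text
time_s: 8.18
eef_pos: [0.5555, -0.0969, 0.3089]
tcp_rot: [0.258, 3.116, 0.01]
contact_force: [-1.2, 0.7, -0.1]
finger_gap: 0.0601
```

```bash
python3 - <<'E'
from to import to
to(.5485,.2245,.30,1.707)
from cell import *
import cv2,numpy as np
ims=[]
for n in ["top","scene"]:
    c=read_camera(n); im=cv2.cvtColor(c["img"],cv2.COLOR_RGB2BGR)[110:390,80:360]
    ims.append(cv2.resize(im,(400,400),interpolation=cv2.INTER_CUBIC))
cv2.imwrite("pics/g3.png",np.hstack(ims))
E
```

```text
t 8.18 pos [ 0.5555 -0.0969  0.3089] yaw 1.406 F [-1.2  0.7 -0.1] gap 0.0601 q6 -1.63
 shift cm [ 5.98 31.58  1.04] turn [ 0.005  0.015 -0.301]
```

View pics/g3.png

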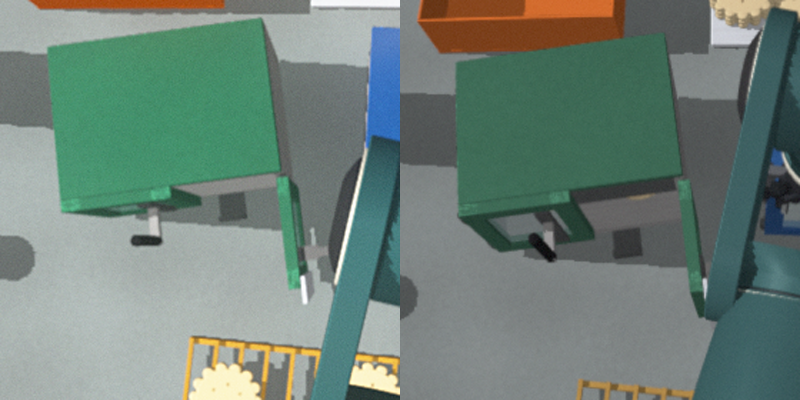

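Request:
play_rows(series=[[0, 0, -0.15, 1, 5, 0, 6], [0, 0, -0.15, 1, 5, 0, 6], [0, 0, 0, 0, 5, 0, 6], [0, 0, 0, 0, 5, 0, 6], [0, 0, 0, 0, 0, 0, 6]])

```text
time_s: 8.9
eef_pos: [0.5318, 0.1086, 0.3103]
tcp_rot: [-0.174, 3.12, 0.006]
contact_force: [0.4, -0.0, -0.5]
finger_gap: 0.06
```

```bash
python3 - <<'E'
from to import to
to(.5495,.2245,.30,1.707)
E
```

```text
t 8.9 pos [0.5318 0.1086 0.3103] yaw 1.682 F [ 0.4 -0.  -0.5] gap 0.06 q6 -1.53
 shift cm [-3.04 11.32  1.12] turn [ 0.003  0.017 -0.025]
```

Request:
play_rows(series=[[0, 0.01, -0.025, -1.5, 5, 0, 6], [0, 0, 0, -1.4, 5, 0, 6], [0, 0, 0, 0, 0.9, 0, 6], [0, 0, 0, 0, 0, 0, 6]])

```text
time_s: 9.4
eef_pos: [0.5484, 0.2211, 0.3117]
tcp_rot: [-0.188, 3.128, 0.003]
contact_force: [-0.3, 0.7, -0.4]
finger_gap: 0.0603
```

```bash
python3 - <<'E'
from to import to
to(.5495,.2245,.30,1.707)
E
```

```text
t 9.4 pos [0.5484 0.2211 0.3117] yaw 1.691 F [-0.3  0.7 -0.4] gap 0.0603 q6 -1.35
 shift cm [-0.14  0.33  1.17] turn [ 0.001  0.008 -0.016]
```

Request:
play_rows(series=[[0, 0, -0.016, -0.14, 0.33, 3, 6], [0, 0, 0, 0, 0, 3.5, 6], [0, 0, 0, 0, 0, 3.5, 6], [0, 0, 0, 0, 0, 2.5, 6], [0, 0, 0, 0, 0, 0, 6]])

```text
time_s: 10.02
eef_pos: [0.5517, 0.2172, 0.1852]
tcp_rot: [-0.189, 3.124, 0.002]
contact_force: [-1.1, 0.6, 0.0]
finger_gap: 0.0598
```

```bash
python3 - <<'E'
from to import to
to(.5495,.2245,.186,1.707)
E
```

```text
t 10.03 pos [0.5517 0.2172 0.1852] yaw 1.692 F [-1.1  0.6  0. ] gap 0.0598 q6 -1.36
 shift cm [ 0.13  0.75 -0.08] turn [ 0.     0.012 -0.015]
```

Request:
play_rows(series=[[0, 0, -0.015, 0.15, 0.75, 0, 4], [0, 0, 0, 0, 0, 0, 1.2], [0, 0, 0, 0, 0, 0, 0.8], [0, 0, 0, 0, 0, 0, 0.8], [0, 0, 0, 0, 0, 0, 0.8]], squeeze=50)

```text
time_s: 10.65
eef_pos: [0.5497, 0.2261, 0.1888]
tcp_rot: [-0.213, 3.119, 0.009]
contact_force: [1.6, 0.3, -5.9]
finger_gap: 0.0128
```

```bash
python3 - <<'E'
from arc import *
arc('left',[.1,.2],yaw0=1.707)
E
```

```text
leaf angle -0.009 radius 0.1105 (112.6)
target 0.1
t 10.65 pos [0.5497 0.2261 0.1888] yaw 1.707 F [ 1.6  0.3 -5.9] gap 0.0128 q6 -1.36
 shift cm [ 1.14  0.46 -0.02] turn [0.005 0.015 0.1  ]
target 0.2
t 10.65 pos [0.5497 0.2261 0.1888] yaw 1.707 F [ 1.6  0.3 -5.9] gap 0.0128 q6 -1.36
 shift cm [ 2.03  1.16 -0.03] turn [0.006 0.015 0.2  ]
```

Request:
play_rows(series=[[0, 0, 0.1, 0.97, 0.59, 0, 0.8], [0, 0, 0.1, 0.97, 0.59, 0, 0.8], [0, 0, 0.14, 1.37, 0.9, 0, 0.8]])

```text
time_s: 11.02
eef_pos: [0.5169, 0.2464, 0.1888]
tcp_rot: [0.334, 3.108, 0.014]
contact_force: [7.9, 8.0, -8.3]
finger_gap: 0.0128
```

```bash
python3 - <<'E'
from arc import *
arc('left',[.8,1.57],yaw0=1.707)
E
```

```text
leaf angle 0.343 radius 0.1102 (112.6)
target 0.8
t 11.03 pos [0.5169 0.2464 0.1888] yaw 1.357 F [ 7.9  8.  -8.3] gap 0.0128 q6 -0.96
 shift cm [ 3.9   3.21 -0.02] turn [0.014 0.012 0.45 ]
target 1.57
t 11.03 pos [0.5169 0.2464 0.1888] yaw 1.357 F [ 7.9  8.  -8.3] gap 0.0128 q6 -0.96
 shift cm [ 5.75 11.47  0.04] turn [0.018 0.007 1.22 ]
```

Request:
play_rows(series=[[0, 0, 0.14, 1.34, 0.94, 0.05, 0.8], [0, 0, 0.14, 1.34, 0.94, 0.05, 0.8], [0, 0, 0.14, 1.34, 0.94, 0.05, 0.8], [0, 0, 0.14, 1.34, 0.94, 0.05, 0.8]])

```text
time_s: 11.52
eef_pos: [0.4828, 0.3018, 0.1888]
tcp_rot: [1.21, 2.884, 0.016]
contact_force: [6.3, -0.1, -3.5]
finger_gap: 0.0127
```

```bash
python3 - <<'E'
from arc import *
arc('left',[1.57],yaw0=1.707)
E
```

```text
leaf angle 0.942 radius 0.1103 (112.6)
target 1.57
t 11.53 pos [0.4828 0.3018 0.1888] yaw 0.776 F [ 6.3 -0.1 -3.5] gap 0.0127 q6 -0.26
 shift cm [4.76 4.98 0.03] turn [0.017 0.004 0.639]
```

Request:
play_rows(series=[[0, 0, 0.14, 1.34, 0.94, 0.02, 0.8], [0, 0, 0.14, 1.34, 0.94, 0.02, 0.8], [0, 0, 0.14, 1.34, 0.94, 0, 0.8], [0, 0, 0.14, 1.34, 0.94, 0, 0.8], [0, 0, 0, 0, 0, 0, 0.8]])

```text
time_s: 12.15
eef_pos: [0.4851, 0.3672, 0.1888]
tcp_rot: [1.986, 2.42, 0.013]
contact_force: [2.6, -1.4, -3.6]
finger_gap: 0.0128
```

```bash
python3 - <<'E'
from arc import *
arc('left',[1.57],yaw0=1.707)
E
```

```text
leaf angle 1.541 radius 0.1113 (112.6)
target 1.57
t 12.15 pos [0.4851 0.3672 0.1888] yaw 0.197 F [ 2.6 -1.4 -3.6] gap 0.0128 q6 0.41
 shift cm [ 0.34  0.06 -0.  ] turn [0.014 0.003 0.06 ]
```

Request:
play_rows(series=[[0, 0, 0.04, 0.4, 0.2, 0, 0.8], [0, 0, 0, 0, 0, 0, 0.8], [0, 0, 0, 0, 0, 0, 4], [0, 0, 0, 0, 0, 0, 4], [0, 0, 0, 0, 0, 0, 4]])

```text
time_s: 12.78
eef_pos: [0.4866, 0.3702, 0.1905]
tcp_rot: [2.025, 2.386, 0.016]
contact_force: [-0.9, 0.2, 0.1]
finger_gap: 0.04
```

Request:
play_rows(series=[[0, 0, 0, 0, 0, -3, 4], [0, 0, 0, 0, 0, -4, 4], [0, 0, 0, 0, 0, -4, 4], [0, 0, 0, 0, 0, -5, 4], [0, 0, 0, 0, 0, 0, 4]])

```text
time_s: 13.4
eef_pos: [0.4836, 0.3698, 0.3561]
tcp_rot: [2.022, 2.388, 0.018]
contact_force: [0.2, 0.9, 0.1]
finger_gap: 0.0398
```

```bash
python3 - <<'E'
from arc import *
arc('left',[1.57],yaw0=1.707)
from cell import *
import cv2,numpy as np
for n in ["top","scene"]:
    c=read_camera(n); im=cv2.cvtColor(c["img"],cv2.COLOR_RGB2BGR)
    cv2.imwrite(f"pics/e_{n}.png",im)
E
```

```text
leaf angle 1.558 radius 0.1136 (112.6)
target 1.57
t 13.4 pos [0.4836 0.3698 0.3561] yaw 0.166 F [0.2 0.9 0.1] gap 0.0398 q6 0.45
 shift cm [0.06 0.15 0.  ] turn [0.017 0.002 0.029]
```

View pics/e_top.png

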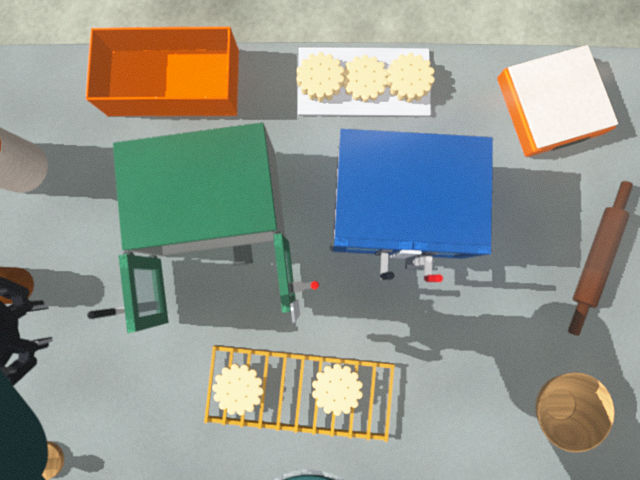

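View pics/e_scene.png

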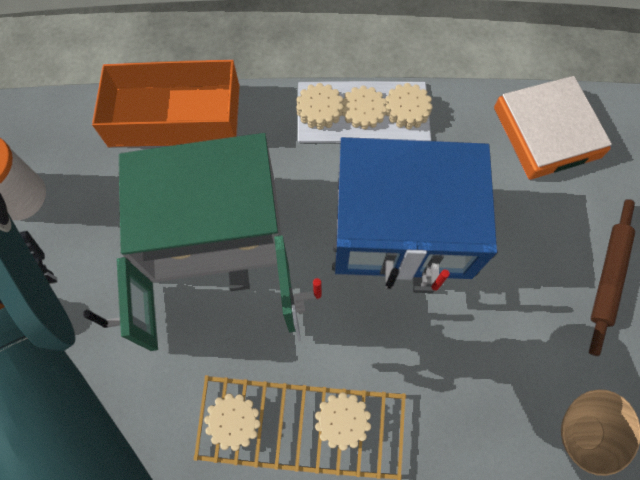

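```bash
python3 - <<'E'
from h import *
p=np.load("pose.npy");A=np.array([[np.cos(p[2]),-np.sin(p[2])],[np.sin(p[2]),np.cos(p[2])]])
for n,pts in {"top":[(-1,314,285),(1,91,314)],"scene":[(-1,317,282),(1,88,314)]}.items():
    c=dict(np.load(n+".npz"))
    for sg,u,v in pts:
        w=atz(c,u,v,.225)[:2]; d=A.T@(w-p[:2])-[-.1075,sg*.14]
        th=-sg*(np.arctan2(d[1],d[0])-np.arctan2(-sg*.098,-.0555)); print(n,sg,np.round(w,3),"r",round(np.hypot(*d),4),"angle",round((th+np.pi)%(2*np.pi)-np.pi,3))
# top edges of leaves at z=.2 in top view
c=dict(np.load("top.npz"))
for a,b in [((120,256),(128,331)),((275,236),(281,309))]:
    d=A.T@(atz(c,*b,.2)-atz(c,*a,.2))[:2]; print("leaf dir vs cupboard x deg",np.degrees(np.arctan2(d[1],-d[0])).round(1),np.hypot(*d).round(3))
E
```

```text
top -1 [ 0.539 -0.015] r 0.1113 angle 1.567
top 1 [0.486 0.367] r 0.1102 angle 1.54
scene -1 [ 0.538 -0.014] r 0.1117 angle 1.551
scene 1 [0.484 0.367] r 0.1125 angle 1.531
leaf dir vs cupboard x deg -0.9 0.133
leaf dir vs cupboard x deg 2.2 0.129
```

Both leaves stand at about 1.53–1.57 rad, and the robot is clear of everything. I'll hand in the job.

```bash
python3 -c "
from cell import *
print(close_job()); o=observe(); print(o['time_s'],o['contact_force'])"
```

```text
the job is handed in; nothing more can be done
None
the job is handed in; nothing more can be done
```

The green cupboard is open wide and the job is handed in. I lifted the red bolt about 30 mm and swung the right leaf open, lowering the bolt and releasing it once square. Then I swung the left leaf open by its black grip.

- **Right leaf:** the last pictures put it at about 1.55–1.57 rad.
- **Left leaf:** the last pictures put it at about 1.53–1.54 rad. The arm position at release had suggested about 1.56, so the two differ slightly, but both are about square to the front.
- **Blue cupboard:** it looks shut and untouched in both camera views.
- **Limits:** my last clock reading was about 13.4 s of the 51 s allowed. The highest wrist force I read, at the end of any move, was about 13 N. The gripper was raised clear, touching nothing.

The state reading after hand-in was refused, so I have no measurement of the final second.

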